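# Nest the drained beaker in the wide cup

### The job

The tall white beaker on the draining board is dry: put it away by lowering it upright into the wider of the two white tapered cups on the worktop, keeping hold of it until it is almost home, then letting go so that it sits nested loosely; never press it in, because the tapers jam. Leave the wide cup standing about where it is, and do not disturb the narrow cup.

Things in the scene. Friction and masses are not known exactly. Their poses are not given: they have to be found in the camera images.
- beaker: Tall white porcelain beaker, upright on the draining board (1.5 mm below the worktop), 140 mm high, 160 g: the lower 85 mm is a cone, 32 mm across at the foot widening to 62 mm; the upper 55 mm is a straight band 62 mm across, to be gripped across the outside. Round. Origin: centre of its underside, z up its axis.
- wide_cup: Wider of two white footed tapered cups loose on the worktop: 95 mm high, rim 66 mm across, mouth 58, cavity floor 32, foot 54; 400 g. Origin: centre of its underside, z up. Centred, the beaker's cone seats with its underside 21 to 28 mm above this origin (varies with yaw), about 70 mm of it above the rim; let go at 30 mm or so it settles or rests nested there, either is fine.
- narrow_cup: Similar smaller white cup, not for this job: 70 mm high, 50 mm across at the rim, mouth 42, foot 46; 220 g. Origin: centre of its underside, z up. It and the wide cup may stand in either place on the worktop.

How it is judged:
By the outcome, as a careful person would: the job done as asked, in the order asked, and still so for the second after the job is handed in, with the robot touching nothing.
It also fails if it takes over 38 s, if anything falls off the work surface, if the arm or the gripper's body presses on something with over 40 N, if the wrist force passes 120 N, or if a joint passes its speed limit or range.

### The arm

A 6-joint arm with a two-finger parallel gripper is mounted at the origin on a cart in front of the work surface, level with it; the furniture and walls round the work are solid. World frame = base frame: x ahead of the robot, y to its left, z up, the work surface at z = 0. Lengths are in m, angles in rad, forces in N, time in s.
With the tool pointing down it reaches from about 0.35 to 0.875 m from the base axis. Payload 4.2 kg.
Tool frame: the origin (TCP) lies between the finger pads; the fingertips stand 22 mm ahead of it and the grasp point (between the pads) lies 3 mm ahead of it (bot.tcp_to_tips is the distance from the TCP to the fingertips, in m); z points along the fingers, y is the line along which they close (so a half turn about z gives the same grasp; the last joint's range is limited). The gripper opens to 85 mm and grips with 20 to 120 N. Pads are 22 mm wide; open, the fingers measure 114 mm over their backs; the gripper's body (76 mm by 85 mm) begins 54 mm behind the grasp point. The pads swing forward as they close: fully open they stand 13 mm farther back than shut.
Start: joints at [1.478, 0.385, 0.008, 0, -1.194, -0.259], TCP at [0.215, 0.587, 0.231] pointing down, gripper open.
Joint ranges: [-3.14, 3.14], [-1.21, 2.06], [-1.07, 1.41], [-3.16, 2.05], [-2.99, -0.16], [-3.1, 3.1]. Speed limits (rad/s): [2.79, 2.79, 3.14, 3.14, 3.14, 3.14].

### API

Orientations are given as a unit quaternion [x, y, z, w].
In Python, from rig import bot, optics gives the robot as it stands.
- The arm moves only by the tool carry_out, never from a script. Its argument "rows" is a list of rows, each a list of 2 entries, a list of its own where there are three numbers: the shift along the tool's x, y, z scaled (see below), then the turn about the tool's z scaled (see below). A call has 1 to 5 rows; each row shifts and turns the commanded pose from where the row before left it, along the tool's axes as they then stand; what a row does not reach is not made up. The controller multiplies each number of a shift by 500 mm and each number of a turn by pi/2 rad. A row lasts 1/10 s, in which the tool goes at most 50 mm and 8.59 degrees, less where a joint would pass 70% of its speed; a pose out of reach is approached as far as the arm can. A call with a number of a shift or a turn outside -1 to 1 is refused whole. A call with a gripper value outside its range is refused whole. "jaw" is the opening, from -1 (shut) to 1 (fully open), so that 0 is half open, set as the call begins (left out, the last holds). The fingers move at their own pace and stop on an object; "squeeze" is the grip in N (left out, the last holds). Time passes only in rows, so rows that do not move let the fingers close. It gives the time, the measured TCP pose, the force, the opening and the grip force at its end, in the units of the state.
- bot.get_state(): the state, without advancing time (a new reading comes with each control period).
- optics.get_image(name): name is "side" or "top" or "wrist"; returns the picture (420x560x3 uint8, red, green, blue); there is no depth.
- optics.camera_params(name): a dict with "fx", "fy", "cx", "cy" (pixels), "R" (3x3) and "t" (3): a world point X has camera coordinates R X + t. Camera axes: x right, y down, z forward; pixel columns grow to the right and rows downward; lengths in m; the calibration is good to about 2 mm. A picture is of the moment at which its call begins: read the wrist's pose just before it. camera_params takes no time and is no camera call; for the wrist camera it gives the pose at the moment of the call.
- bot.finish_job(): hands the job in; it is judged then, once.
Trained networks look in the newest picture that a camera, given by its name, has taken for a name from the list of things; names that differ only in an ending like _2 or _b are one class to them, and where a whole thing is asked for, a point or a joint stands for the part that bears it (a point fixed in the world has none). Each returns a list of dicts, best first, with "score" (0 to 1); they miss things now and then, are a little off and sometimes report something else, mostly with a low value. They report only what shows in the picture. A call takes as long as a camera call.
- optics.boxes_of(camera, thing): "location" ([column, row] in pixels, amid what is visible of it).
- optics.silhouettes(camera, thing): "mask" (420x560 bool, what is visible of it) and "location" ([column, row] in pixels, amid what is visible of it).
The state is a dict: "time_s": time; "q": joint angles; "joint_vel": joint speeds; "joint_torque": joint torques, N m; "position": TCP position; "tcp_rot": TCP orientation; "wrist_force": force on the tool from outside, world axes, zero at the start; "moment": the same for the moment, N m; "finger_gap": opening from 0.0 (shut) to 1.0 (fully open); "finger_force": force on a finger pad.
Only numpy, scipy, OpenCV 4.12 (cv2) and the standard library are available. Lean on these libraries where they do the work, as an engineer would, in place of code of your own. Each camera call takes 0.05 s, during which the arm holds its last target. There are 200 camera calls.

## Working session

There is one attempt and no reset: what is moved stays moved. The work goes in short steps, Python scripts to look and compute and a tool call to move; the robot and the scene stay as the last step left them, time stands still between calls to the robot, and variables do not carry over. Pictures are saved under pics/ and viewed, at most 12 in all, crops included, and the job is handed in when it is done.

Besides the shell and the picture viewer there is one more tool, called after ">>>" as name(argument=value, ...) on one line, values as JSON. carry_out: Moves the arm, as the interface text tells. Shifts and turns lie within -1 to 1; 1 stands for 500 mm of shift or pi/2 rad of turn. Its arguments: {"type":"object","properties":{"rows":{"type":"array","items":{"type":"array"}},"jaw":{"type":"number"},"squeeze":{"type":"number"}},"required":["rows"]}

```bash
mkdir -p pics; cat > h.py <<'E'
import numpy as np, cv2
from rig import bot, optics
def cam(n):
    p=optics.camera_params(n); return p,np.array(p["R"]),np.array(p["t"])
def ray(n,px,z):
    p,R,t=cam(n); d=R.T@np.array([(px[0]-p["cx"])/p["fx"],(px[1]-p["cy"])/p["fy"],1]); c=-R.T@t
    return c+d*(z-c[2])/d[2]
def proj(n,X):
    p,R,t=cam(n); c=R@np.array(X)+t; return np.array([p["fx"]*c[0]/c[2]+p["cx"],p["fy"]*c[1]/c[2]+p["cy"]])
def save(n,f): 
    im=optics.get_image(n); cv2.imwrite(f,im[:,:,::-1]); return im
E
python3 - <<'E'
from h import *
s=bot.get_state();print(s)
ims=[save(n,f"pics/a_{n}.png") for n in("top","side")]
cv2.imwrite("pics/a.png",cv2.resize(np.hstack(ims)[:,:,::-1],(800,300)))
for n in("top","side"):
    p,R,t=cam(n);print(n,-R.T@t,R[2])
    for th,h in(("beaker",.07),("wide_cup",.0475),("narrow_cup",.035)):
        for d in optics.silhouettes(n,th)[:3]:
            ys,xs=np.where(d["mask"]);print(n,th,round(d["score"],2),np.round(d["location"]),xs.min(),xs.max(),ys.min(),ys.max(),ray(n,d["location"],h).round(3))
E
```

```text
{'time_s': 0.0, 'q': array([ 1.47758984e+00,  3.85514829e-01,  6.65004580e-03, -4.72156495e-04,
       -1.19399315e+00, -2.58595466e-01]), 'joint_vel': array([-0.00146714,  0.00024858,  0.00114386,  0.00132409, -0.00086817,
       -0.00094436]), 'joint_torque': array([-2.67365440e-04, -3.92283010e+01,  1.88397700e+01,  4.18614015e+00,
       -4.65971432e-03, -2.65374815e-06]), 'position': array([0.21516019, 0.58618677, 0.22946023]), 'tcp_rot': array([ 9.84553481e-01, -1.75080931e-01, -1.33532020e-04,  1.04540774e-03]), 'wrist_force': array([ 0.0089866 , -0.38668457, -0.32119357]), 'moment': array([-0.01900651,  0.03258818, -0.05209218]), 'finger_force': 0.0, 'finger_gap': 1.0006140666189984}
top [0.43554003 0.00927223 1.3719794 ] [ 0.05217255  0.01659437 -0.9985002 ]
top beaker 0.96 [198. 190.] 182 209 176 202 [0.56  0.267 0.07 ]
top narrow_cup 0.7 [384. 206.] 378 399 195 213 [ 0.516 -0.227  0.035]
side [-0.03988348 -0.2271512   1.22558867] [ 0.41079572  0.20859709 -0.88754387]
side beaker 0.98 [219. 153.] 206 229 137 177 [0.577 0.274 0.07 ]
side wide_cup 0.72 [288. 233.] 274 297 218 251 [0.455 0.002 0.048]
side narrow_cup 0.6 [381. 253.] 370 394 241 267 [ 0.518 -0.234  0.035]
```

View pics/a.png

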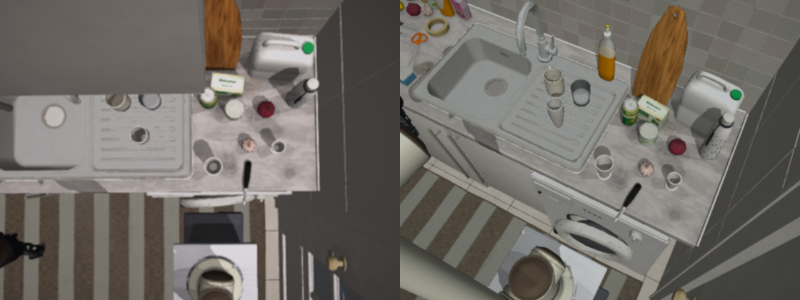

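The top view (scaled) shows the beaker at about (193,189), the wide cup at about (300,232) and the narrow cup at about (389,206), in full-size pixels. A mug and a glass stand behind the beaker. I'll zoom in next.

```bash
python3 - <<'E'
from h import *
a=cv2.imread("pics/a_top.png")[120:260,140:420]; b=cv2.imread("pics/a_side.png")[80:280,180:420]
cv2.imwrite("pics/b.png",np.vstack([cv2.resize(a,(560,280),interpolation=2),cv2.resize(b,None,fx=1.6,fy=1.6).copy()[:320] if 0 else cv2.copyMakeBorder(cv2.resize(b,(384,320),interpolation=2),0,0,0,176,0)]))
for px in((198,190),): print(ray("top",px,.1385))
print("cup rim",ray("top",(300,232),.095),"nar",ray("top",(389,206),.07))
E
```

```text
[0.55464829 0.25178137 0.1385    ]
cup rim [ 0.44783391 -0.00190215  0.095     ] nar [ 0.51364052 -0.23530165  0.07      ]
```

View pics/b.png

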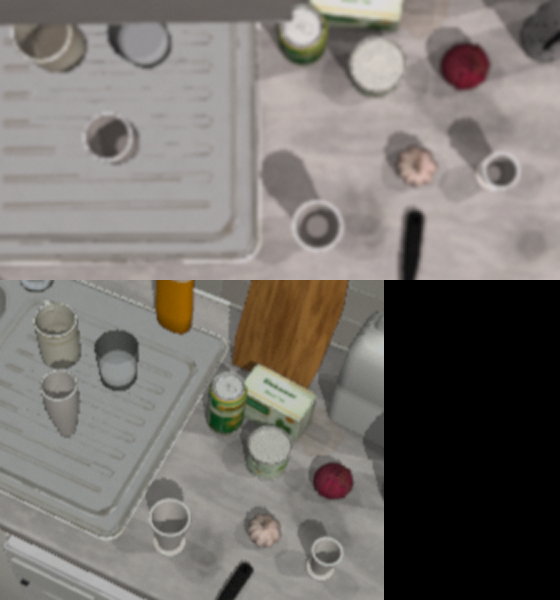

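```bash
cat >> h.py <<'E'
from scipy.spatial.transform import Rotation as Ro
def delta(tgt):
    s=bot.get_state(); R=Ro.from_quat(s["tcp_rot"]).as_matrix(); return R.T@(np.array(tgt)-s["position"])/0.5
E
python3 - <<'E'
from h import *
b=ray("top",(194.5,188.5),.1385); print(b, ray("top",(299,233),.095))
# side: rim centres from crop
f=lambda u,v:(180+u/1.6,80+(v-280)/1.6)
print(ray("side",f(60,384),.1385),ray("side",f(170,512),.095))
print(delta([b[0],b[1],.23]))
p,R,t=cam("wrist");print(-R.T@t,R[2],p["fx"])
E
```

```text
[0.55850552 0.26054465 0.1385    ] [0.44529854 0.0006883  0.095     ]
[0.55999459 0.2618766  0.1385    ] [0.45259709 0.00594323 0.095     ]
[8.69090455e-01 3.75649473e-01 8.40954165e-04]
[0.29091871 0.55913554 0.37340177] [-0.30021428  0.1091843  -0.94760233] 308.4686551826457
```

>>> carry_out(rows=[[[0.08, 0.035, 0], 0], [[0.08, 0.035, 0], 0], [[0.08, 0.035, 0], 0], [[0.08, 0.035, 0], 0], [[0.08, 0.035, 0], 0]], jaw=1)

```text
time_s: 0.9
position: [0.3739, 0.4344, 0.2307]
tcp_rot: [0.985, -0.175, 0.0, -0.0]
wrist_force: [-0.1, 0.3, -0.6]
finger_gap: 1.001
finger_force: 0.0
```

>>> carry_out(rows=[[[0.08, 0.035, 0], 0], [[0.08, 0.035, 0], 0], [[0.08, 0.035, 0], 0], [[0.08, 0.035, 0], 0], [[0, 0, 0], 0]])

```text
time_s: 1.4
position: [0.5018, 0.3114, 0.2303]
tcp_rot: [0.984, -0.178, 0.0, 0.0]
wrist_force: [-0.5, -0.9, -0.5]
finger_gap: 0.998
finger_force: 0.0
```

```bash
python3 - <<'E'
from h import *
s=bot.get_state();print(s["position"],s["q"],delta([.559,.261,.23]))
im=save("wrist","pics/c.png")
for d in optics.silhouettes("wrist","beaker")[:2]:
    ys,xs=np.where(d["mask"]);print(d["score"],d["location"],xs.min(),xs.max(),ys.min(),ys.max())
th=np.linspace(0,6.28,40)
for a in th:
    u=proj("wrist",[.559+.031*np.cos(a),.261+.031*np.sin(a),.1385]); cv2.circle(im,tuple(int(x) for x in u),1,(255,0,0),-1)
cv2.imwrite("pics/c2.png",im[:,:,::-1])
E
```

```text
[0.50176074 0.31139051 0.23034526] [ 8.29784817e-01  3.26450454e-01 -8.04245740e-02  7.03213992e-04
 -1.16431652e+00  3.83049039e-01] [0.1425169  0.05432252 0.00078786]
0.64 [314.5, 118.6] 273 355 77 161
```

View pics/c2.png

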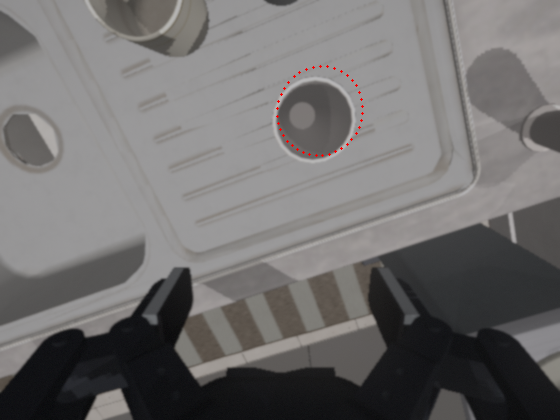

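The wrist view shows the beaker rim centred at about (314,119). The predicted ring was about 9 px off, so I'll triangulate.

```bash
python3 - <<'E'
from h import *
for z in(.12,.1385): print(ray("wrist",(314.5,119),z),ray("top",(194.5,188.5),z),ray("side",(217.5,145),z))
w=ray("wrist",(314.5,119),.1385)
print(delta([w[0],w[1],.23]))
E
```

```text
[0.55487759 0.26463504 0.12      ] [0.56034979 0.26431329 0.12      ] [0.57020328 0.27019884 0.12      ]
[0.55635901 0.26620839 0.1385    ] [0.55850552 0.26054465 0.1385    ] [0.55999459 0.2618766  0.1385    ]
[0.13960429 0.05013502 0.00061078]
```

>>> carry_out(rows=[[[0.07, 0.026, 0], 0], [[0.07, 0.026, 0], 0], [[0, 0, 0], 0], [[0, 0, 0], 0]])

```text
time_s: 1.9
position: [0.5554, 0.2668, 0.2302]
tcp_rot: [0.985, -0.175, -0.0, 0.0]
wrist_force: [0.2, 0.6, -0.1]
finger_gap: 0.998
finger_force: 0.0
```

```bash
python3 - <<'E'
from h import *
s=bot.get_state();print(s["position"],s["joint_vel"].round(3))
im=save("wrist","pics/d.png")
for d in optics.silhouettes("wrist","beaker")[:2]:
    ys,xs=np.where(d["mask"]);print(d["score"],d["location"],xs.min(),xs.max(),ys.min(),ys.max())
g=ray("wrist",((xs.min()+xs.max())/2,(ys.min()+ys.max())/2),.1385);print(g,delta([*g[:2],.118]))
# draw the rim ring at the estimate
for a in np.linspace(0,6.28,40):
    u=proj("wrist",[g[0]+.031*np.cos(a),g[1]+.031*np.sin(a),.1385]); cv2.circle(im,tuple(int(x) for x in u),1,(255,0,0),-1)
u=proj("wrist",[*s["position"][:2],.1385]);cv2.circle(im,tuple(int(x) for x in u),3,(0,255,0),-1)
cv2.imwrite("pics/d2.png",im[:,:,::-1])
E
```

```text
[0.55538427 0.26677456 0.23022789] [ 0.023 -0.013 -0.008 -0.    -0.002 -0.001]
0.81 [283.5, 198.5] 245 320 157 240
[0.56258898 0.26267009 0.1385    ] [0.01773638 0.0035184  0.22510193]
```

View pics/d2.png

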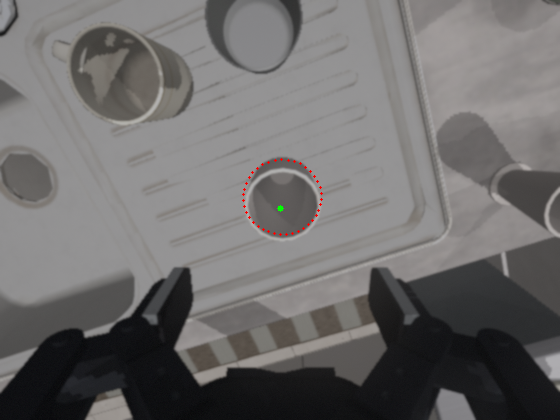

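The rim ellipse is centred at about (283,204) and the TCP projects to (280,208), so the offset is a few mm.

```bash
python3 - <<'E'
from h import *
g=ray("wrist",(283,203.5),.1385);print(bot.get_state()["position"],g,delta([*g[:2],.118]))
E
```

```text
[0.55488293 0.26734678 0.23055312] [0.55851853 0.26371796 0.1385    ] [0.00937051 0.0043422  0.22510375]
```

>>> carry_out(rows=[[[0.009, 0.004, 0], 0], [[0, 0, 0.06], 0], [[0, 0, 0.06], 0], [[0, 0, 0.06], 0], [[0, 0, 0.045], 0]])

```text
time_s: 2.5
position: [0.5582, 0.263, 0.1163]
tcp_rot: [0.985, -0.174, -0.001, 0.001]
wrist_force: [0.0, -0.8, 0.5]
finger_gap: 1.001
finger_force: 0.0
```

>>> carry_out(rows=[[[0, 0, 0], 0], [[0, 0, 0], 0], [[0, 0, 0], 0], [[0, 0, 0], 0], [[0, 0, 0], 0]], jaw=0.2, squeeze=30)

```text
time_s: 3.0
position: [0.5595, 0.2631, 0.1189]
tcp_rot: [0.985, -0.175, 0.0, -0.001]
wrist_force: [-0.5, -0.7, -2.0]
finger_gap: 0.722
finger_force: 32.9
```

>>> carry_out(rows=[[[0, 0, 0], 0], [[0, 0, 0], 0], [[0, 0, 0], 0], [[0, 0, 0], 0], [[0, 0, 0], 0]])

```text
time_s: 3.5
position: [0.5595, 0.2629, 0.1183]
tcp_rot: [0.985, -0.175, 0.0, -0.0]
wrist_force: [0.0, -0.1, 0.0]
finger_gap: 0.721
finger_force: 33.1
```

>>> carry_out(rows=[[[0, 0, -0.03], 0], [[0, 0, -0.06], 0], [[0, 0, -0.08], 0], [[0, 0, -0.08], 0], [[0, 0, -0.05], 0]], squeeze=40)

```text
time_s: 4.0
position: [0.5601, 0.2632, 0.2715]
tcp_rot: [0.985, -0.175, 0.002, -0.001]
wrist_force: [0.8, 0.2, -1.5]
finger_gap: 0.717
finger_force: 44.0
```

```bash
python3 - <<'E'
from h import *
s=bot.get_state();print(s["position"],s["finger_gap"],s["wrist_force"],delta([.447,.003,.27]))
E
```

```text
[0.56007216 0.26320185 0.27150251] 0.7173858809641163 [ 0.82327056  0.22395661 -1.4548682 ] [-0.03311779  0.56645623  0.00092253]
```

>>> carry_out(rows=[[[-0.006, 0.04, 0], 0], [[-0.006, 0.08, 0], 0], [[-0.006, 0.08, 0], 0], [[-0.006, 0.08, 0], 0], [[-0.006, 0.06, 0], 0]])

```text
time_s: 4.5
position: [0.4851, 0.1066, 0.2678]
tcp_rot: [0.985, -0.175, -0.0, 0.0]
wrist_force: [0.2, 0.0, -0.8]
finger_gap: 0.713
finger_force: 44.1
```

>>> carry_out(rows=[[[-0.003, 0.04, 0], 0], [[0, 0, 0], 0], [[0, 0, 0], 0], [[0, 0, 0], 0]])

```text
time_s: 4.9
position: [0.479, 0.0909, 0.2679]
tcp_rot: [0.985, -0.175, 0.0, -0.0]
wrist_force: [-0.4, -0.6, -2.0]
finger_gap: 0.715
finger_force: 44.1
```

```bash
python3 - <<'E'
from h import *
s=bot.get_state();print(s["position"],s["finger_gap"])
im=save("wrist","pics/e.png")
for d in optics.silhouettes("wrist","wide_cup")[:2]:
    ys,xs=np.where(d["mask"]);print(d["score"],d["location"],xs.min(),xs.max(),ys.min(),ys.max())
t=optics.get_image("top");cv2.imwrite("pics/e_top.png",t[:,:,::-1])
for th in("wide_cup","narrow_cup"):
  for d in optics.silhouettes("top",th)[:2]:
    ys,xs=np.where(d["mask"]);print("top",th,d["score"],d["location"],xs.min(),xs.max(),ys.min(),ys.max())
for a in np.linspace(0,6.28,40):
    u=proj("wrist",[.448+.033*np.cos(a),.003+.033*np.sin(a),.095]); cv2.circle(im,tuple(int(x) for x in u),1,(255,0,0),-1)
cv2.imwrite("pics/e2.png",im[:,:,::-1])
E
```

```text
[0.47897056 0.09093353 0.26788699] 0.7152653176867838
0.92 [365.3, 180.8] 331 400 149 215
top wide_cup 0.66 [298.9, 233.4] 286 312 220 244
top narrow_cup 0.54 [384.5, 208.6] 378 399 197 214
```

View pics/e2.png

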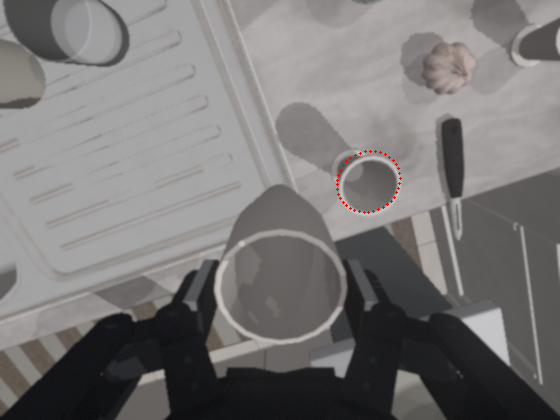

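The predicted ring sits on the cup rim, which is centred at about (367.5,183). The held beaker's rim is centred at about (281,286). I'll relate the two in the same camera, so calibration error cancels.

```bash
python3 - <<'E'
from h import *
from scipy.optimize import least_squares
im=cv2.cvtColor(cv2.imread("pics/e.png"),cv2.COLOR_BGR2GRAY).astype(float); im=cv2.GaussianBlur(im,(3,3),0)
s=bot.get_state()["position"]; A=np.linspace(0,2*np.pi,72,endpoint=False)
p,Rm,t=cam("wrist")
def val(c,r,z):
    P=np.c_[c[0]+r*np.cos(A),c[1]+r*np.sin(A),np.full(72,z)]@Rm.T+t
    u=np.float32([p["fx"]*P[:,0]/P[:,2]+p["cx"],p["fy"]*P[:,1]/P[:,2]+p["cy"]])
    return cv2.remap(im.astype(np.float32),u[0][None],u[1][None],1)[0].mean()
for nm,c0,z,rs in(("cup",(.447,.004),.095,(.029,.030,.031,.032)),("beaker",s[:2],s[2]+.0205,(.028,.029,.03,.031))):
    best=max((val((c0[0]+dx*.0005,c0[1]+dy*.0005),r,z),c0[0]+dx*.0005,c0[1]+dy*.0005,r) for r in rs for dx in range(-12,13) for dy in range(-12,13))
    print(nm,np.round(best,4),ray("wrist",(367.5,183) if nm=="cup" else (281,286),z))
    if nm=="beaker": print("offset from tcp",best[1]-s[0],best[2]-s[1])
print(s)
E
```

```text
cup [1.853786e+02 4.435000e-01 3.000000e-03 3.100000e-02] [0.44821067 0.00398513 0.095     ]
beaker [1.66921e+02 4.77600e-01 9.12000e-02 2.90000e-02] [0.47965288 0.09006554 0.28821482]
offset from tcp -0.0010000000000000009 0.0005000000000000004
[0.47859083 0.09072028 0.26771482]
```

```bash
python3 - <<'E'
from h import *
im=cv2.imread("pics/e.png"); k=8; x0,y0=320,140
c=cv2.resize(im[y0:y0+90,x0:x0+90],None,fx=6,fy=6,interpolation=2)
for cx,col in((.4435,(0,0,255)),(.4475,(0,255,0))):
  for r in(.029,.033):
    for a in np.linspace(0,6.28,60):
      u=(proj("wrist",[cx+r*np.cos(a),.0035+r*np.sin(a),.095])-[x0,y0]+.5)*6; cv2.circle(c,tuple(int(v) for v in u),1,col,-1)
cv2.imwrite("pics/f.png",c)
E
```

```text
(no output)
```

View pics/f.png

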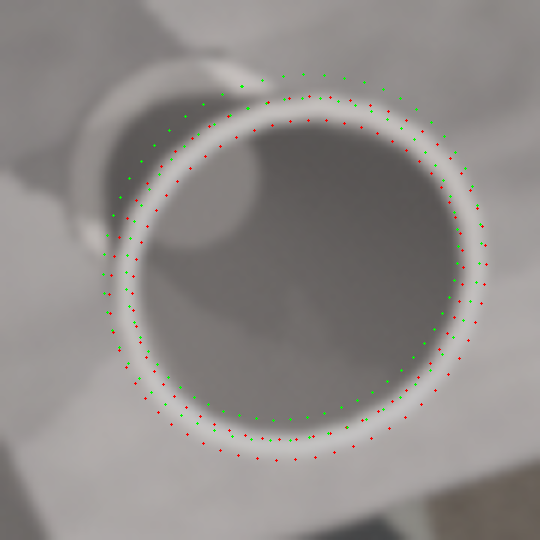

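```bash
python3 - <<'E'
from h import *
for i in range(3): print(bot.get_state()["position"],delta([.445,.002,.20]))
E
```

```text
[0.47859083 0.09072028 0.26771482] [-0.00200812  0.18967258  0.13549904]
[0.47859083 0.09072028 0.26771482] [-0.00200812  0.18967258  0.13549904]
[0.47859083 0.09072028 0.26771482] [-0.00200812  0.18967258  0.13549904]
```

>>> carry_out(rows=[[[-0.002, 0.04, 0], 0], [[0, 0.06, 0], 0], [[0, 0.06, 0], 0], [[0, 0.03, 0], 0], [[0, 0, 0], 0]])

```text
time_s: 5.65
position: [0.4438, -0.0002, 0.2682]
tcp_rot: [0.984, -0.176, 0.0, -0.0]
wrist_force: [0.2, -0.1, -1.5]
finger_gap: 0.719
finger_force: 44.2
```

>>> carry_out(rows=[[[0, 0, 0], 0], [[0, 0, 0.03], 0], [[0, 0, 0.03], 0], [[0, 0, 0], 0], [[0, 0, 0], 0]])

```text
time_s: 6.15
position: [0.4452, 0.0019, 0.2382]
tcp_rot: [0.985, -0.174, 0.0, 0.0]
wrist_force: [0.3, 0.1, -1.8]
finger_gap: 0.719
finger_force: 44.3
```

```bash
python3 - <<'E'
from h import *
s=bot.get_state();print(s["position"],delta([.445,.002,.20]))
w=save("wrist","pics/g_w.png");sd=save("side","pics/g_s.png");tp=save("top","pics/g_t.png")
a=cv2.resize(w[100:400,130:430],(400,400))
u=proj("side",[.444,.002,.1]).astype(int); b=cv2.resize(sd[u[1]-50:u[1]+50,u[0]-50:u[0]+50],(400,400),interpolation=2)
cv2.imwrite("pics/g.png",np.hstack([a,b])[:,:,::-1])
E
```

```text
[0.44522507 0.00185179 0.23819889] [-0.00053858 -0.00015977  0.07639761]
```

View pics/g.png

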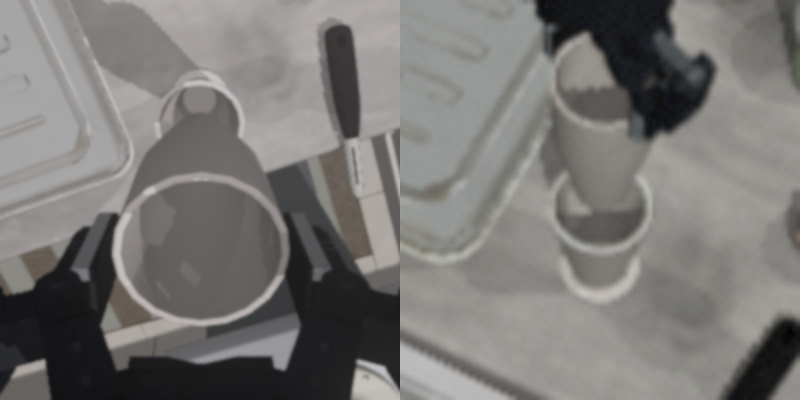

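In the wrist view the beaker is over the cup, and its foot is in line with the mouth. Lowering in stages while watching the force.

>>> carry_out(rows=[[[0, 0, 0.03], 0], [[0, 0, 0.03], 0], [[0, 0, 0.03], 0], [[0, 0, 0.03], 0], [[0, 0, 0.02], 0]])

```text
time_s: 6.8
position: [0.4448, 0.0014, 0.1677]
tcp_rot: [0.985, -0.175, 0.0, -0.0]
wrist_force: [0.1, 0.1, -2.5]
finger_gap: 0.722
finger_force: 44.2
```

>>> carry_out(rows=[[[0, 0, 0], 0], [[0, 0, 0], 0]])

```text
time_s: 7.0
position: [0.4453, 0.0015, 0.1686]
tcp_rot: [0.985, -0.175, 0.001, -0.0]
wrist_force: [-0.3, -0.8, -1.8]
finger_gap: 0.717
finger_force: 44.3
```

```bash
python3 - <<'E'
from h import *
s=bot.get_state();print(s["position"],s["wrist_force"],s["moment"])
w=save("wrist","pics/h_w.png");sd=save("side","pics/h_s.png")
a=cv2.resize(w[100:400,130:430],(400,400))
u=proj("side",[.444,.002,.1]).astype(int); b=cv2.resize(sd[u[1]-40:u[1]+40,u[0]-40:u[0]+40],(400,400),interpolation=2)
cv2.imwrite("pics/h.png",np.hstack([a,b])[:,:,::-1])
E
```

```text
[0.44526748 0.00145032 0.16863981] [-0.34682042 -0.83937672 -1.77205221] [-0.00174216  0.00059244 -0.01787034]
```

View pics/h.png

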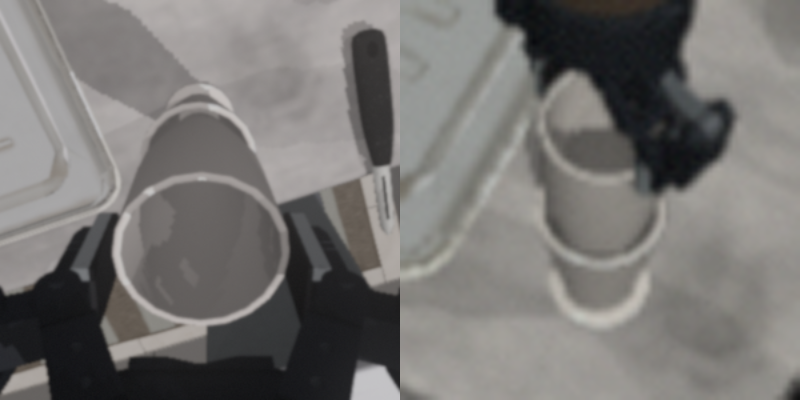

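```bash
python3 - <<'E'
from h import *
sd=cv2.imread("pics/h_s.png"); u0=proj("side",[.444,.002,.1]).astype(int); x0,y0=u0-40
c=cv2.resize(sd[y0:y0+80,x0:x0+80],(560,560),interpolation=2)
w=cv2.resize(cv2.imread("pics/h_w.png")[150:360,180:390],None,fx=1,fy=1)
def ring(im,n,X,r,f,o,col):
    for a in np.linspace(0,6.28,70):
        u=(proj(n,[X[0]+r*np.cos(a),X[1]+r*np.sin(a),X[2]])-o+.5)*f; cv2.circle(im,tuple(int(v) for v in u),1,col,-1)
ring(c,"side",(.444,.0025,.095),.033,7,(x0,y0),(0,255,0)); ring(c,"side",(.4445,.002,.1885),.031,7,(x0,y0),(0,0,255)); ring(c,"side",(.444,.0025,.0),.027,7,(x0,y0),(0,255,0))
cv2.imwrite("pics/i.png",c)
E
```

```text
(no output)
```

View pics/i.png

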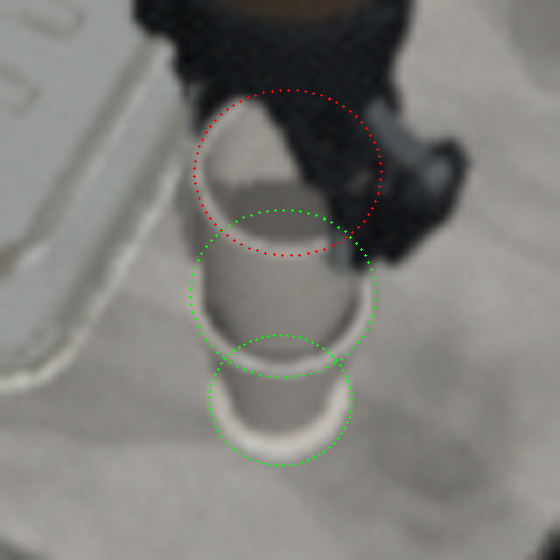

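Both rings match within about 1 mm, so the beaker is centred over the cup. Continuing down gently.

>>> carry_out(rows=[[[0, 0, 0.01], 0], [[0, 0, 0.01], 0], [[0, 0, 0.006], 0], [[0, 0, 0], 0], [[0, 0, 0], 0]])

```text
time_s: 7.6
position: [0.4447, 0.0014, 0.1549]
tcp_rot: [0.985, -0.175, -0.0, 0.0]
wrist_force: [-0.5, -0.1, -1.6]
finger_gap: 0.72
finger_force: 44.2
```

>>> carry_out(rows=[[[0, 0, 0.004], 0], [[0, 0, 0], 0], [[0, 0, 0], 0]])

```text
time_s: 7.9
position: [0.4448, 0.0015, 0.153]
tcp_rot: [0.985, -0.175, 0.0, -0.0]
wrist_force: [0.1, 0.8, -2.6]
finger_gap: 0.717
finger_force: 44.2
```

>>> carry_out(rows=[[[0, 0, 0.003], 0], [[0, 0, 0], 0], [[0, 0, 0], 0]])

```text
time_s: 8.2
position: [0.4447, 0.0014, 0.1515]
tcp_rot: [0.985, -0.175, 0.0, -0.0]
wrist_force: [-0.4, 1.1, -1.7]
finger_gap: 0.712
finger_force: 44.3
```

>>> carry_out(rows=[[[0, 0, 0.003], 0], [[0, 0, 0], 0], [[0, 0, 0], 0]])

```text
time_s: 8.5
position: [0.4446, 0.0013, 0.1499]
tcp_rot: [0.985, -0.175, -0.0, -0.0]
wrist_force: [1.2, 1.3, -0.9]
finger_gap: 0.717
finger_force: 44.3
```

>>> carry_out(rows=[[[0, 0, 0], 0], [[0, 0, 0], 0], [[0, 0, 0], 0], [[0, 0, 0], 0], [[0, 0, 0], 0]], jaw=1)

```text
time_s: 9.0
position: [0.4446, 0.0013, 0.1501]
tcp_rot: [0.985, -0.175, -0.0, 0.0]
wrist_force: [0.3, 0.0, 0.1]
finger_gap: 0.998
finger_force: 0.0
```

```bash
python3 - <<'E'
from h import *
s=bot.get_state();print(s["position"],s["finger_gap"],s["wrist_force"])
w=save("wrist","pics/j_w.png");sd=save("side","pics/j_s.png")
a=cv2.resize(w[100:400,130:430],(400,400))
u=proj("side",[.444,.002,.1]).astype(int); b=cv2.resize(sd[u[1]-40:u[1]+40,u[0]-40:u[0]+40],(400,400),interpolation=2)
cv2.imwrite("pics/j.png",np.hstack([a,b])[:,:,::-1])
E
```

```text
[0.44461434 0.00128003 0.15005006] 0.9983674912157406 [0.32429927 0.03116977 0.1182609 ]
```

View pics/j.png

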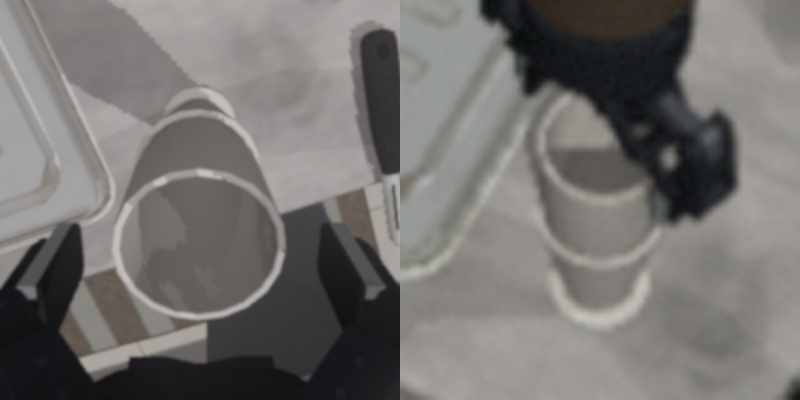

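The gripper has let go. The beaker stands nested and upright, and both pads are clear of it on both sides. Retreating straight up.

>>> carry_out(rows=[[[0, 0, -0.02], 0], [[0, 0, -0.05], 0], [[0, 0, -0.06], 0], [[0, 0, -0.08], 0], [[0, 0, -0.08], 0]])

```text
time_s: 9.6
position: [0.4443, 0.0011, 0.2972]
tcp_rot: [0.985, -0.175, 0.0, 0.0]
wrist_force: [1.4, 0.4, -0.2]
finger_gap: 1.001
finger_force: 0.0
```

>>> carry_out(rows=[[[0, -0.08, 0], 0], [[0, -0.08, 0], 0], [[0, -0.06, 0], 0], [[0, 0, 0], 0], [[0, 0, 0], 0]])

```text
time_s: 10.1
position: [0.4825, 0.1049, 0.2953]
tcp_rot: [0.985, -0.174, -0.0, 0.0]
wrist_force: [0.0, 0.2, -0.7]
finger_gap: 0.995
finger_force: 0.0
```

```bash
python3 - <<'E'
from h import *
sd=save("side","pics/k_s.png");w=save("wrist","pics/k_w.png")
u=proj("side",[.444,.002,.1]).astype(int); b=cv2.resize(sd[u[1]-50:u[1]+50,u[0]-30:u[0]+130],(640,400),interpolation=2)
cv2.imwrite("pics/k.png",b[:,:,::-1])
E
```

```text
(no output)
```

View pics/k.png

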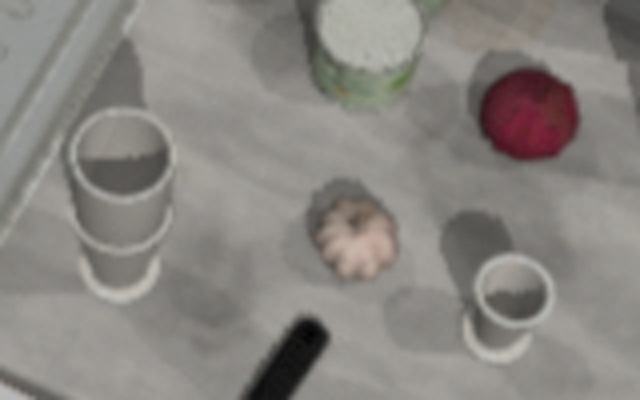

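The beaker sits upright in the wide cup, which hasn't moved, and the narrow cup is untouched.

```bash
python3 -c "
from rig import bot
print(bot.finish_job())"
```

```text
the job is handed in; nothing more can be done
None
```

The beaker is nested upright and loose in the wide cup, let go with its underside about 30 mm above the cup's and not pressed in; the narrow cup was not touched, and I handed the job in at about 10 s.

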